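Seat a drill bush with a ratchet arbor press

ROBOT

A 6-joint arm with a two-finger parallel gripper is mounted at the origin on a cart in front of the work surface, level with it; the furniture and walls round the work are solid. World frame = base frame: x ahead of the robot, y to its left, z up, the work surface at z = 0. Lengths are in m, angles in rad, forces in N, time in s.
With the tool pointing down it reaches from about 0.375 to 0.975 m from the base axis. Payload 3.8 kg.
Tool frame: the origin (TCP) lies midway between the tips of the shut fingers; the grasp point (between the pads) lies 19 mm behind it; z points along the fingers, y is the line along which they close (so a half turn about z gives the same grasp; the last joint's range is limited). The gripper opens to 85 mm and grips with 20 to 120 N. Pads are 22 mm wide; open, the fingers measure 114 mm over their backs; the gripper's body (76 mm by 85 mm) begins 54 mm behind the grasp point. The pads swing forward as they close: fully open they stand 13 mm farther back than shut.
Start: joints at [1.136, 0.264, 1.604, -0, 1.274, -0.037], TCP at [0.261, 0.622, 0.231] pointing down, gripper open.
Joint ranges: [-2.63, 2.63], [-0.94, 2.18], [0.31, 2.57], [-1.31, 4.45], [0, 2.66], [-2.55, 2.55]. Speed limits (rad/s): [2.57, 2.57, 3.14, 3.14, 3.14, 3.14].

INTERFACE

Orientations are given as a rotation vector (axis times angle).
In Python, from workcell import bot gives the robot as it stands.
- The arm moves only by the tool step_arm, never from a script. Its argument "motion" is a list of rows, each a list of 5 numbers: the finger opening in cm, from 0 to 8.54, then the shift along the tool's x, y, z in cm, then the turn about the tool's z in degrees. In form: [[claw, dx, dy, dz, twist], ...]. A call has 1 to 20 rows; each row is the pose to reach, as a shift and turn from the pose commanded when the call began, along the tool's axes at that moment; what a row does not reach only later rows make up. A row lasts 1/10 s, in which the tool goes at most 50 mm and 8.59 degrees, less where a joint would pass 70% of its speed; a pose out of reach is approached as far as the arm can. A call with a gripper value outside its range is refused whole. The fingers move at their own pace and stop on an object; "force" is the grip in N (left out, the last holds). Time passes only in rows, so rows that repeat a pose let the fingers close. It gives the time, the measured TCP pose, the force, the opening and the grip force at its end, in the units of the state.
- bot.read_state(): the state, without advancing time (a new reading comes with each control period).
- bot.read_camera(name): name is "scene" or "top" or "wrist"; returns (picture, depth): 384x512x3 uint8, red, green, blue; 384x512 float32, m along the optical axis (not along the pixel's ray), 0 where there is no reading.
- bot.calibration(name): a dict with "mtx" (3x3 intrinsics, pixels), "origin" and "orientation" of the camera in the world; the wrist camera has in their place "T_tool_cam" (4x4, takes a point from camera to tool coordinates, whose origin is the TCP and whose axes are the flange's). Camera axes: x right, y up, looking along -z (the intrinsics and any distortion apply to the point x, -y, -z); pixel columns grow to the right and rows downward; lengths in m; the calibration is good to about 2 mm. A picture is of the moment at which its call begins: read the wrist's pose just before it. calibration takes no time and is no camera call.
- bot.finish_job(): hands the job in; it is judged then, once.
The state is a dict: "time": time; "q": joint angles; "joint_vel": joint speeds; "joint_torque": joint torques, N m; "tool_pos": TCP position; "tcp_rot": TCP orientation; "wrist_force": force on the tool from outside, world axes, zero at the start; "torque": the same for the moment, N m; "width": opening from 0.0 (shut) to 1.0 (fully open); "grip_force": force on a finger pad.
Only numpy, scipy, OpenCV 4.12 (cv2) and the standard library are available. Lean on these libraries where they do the work, as an engineer would, in place of code of your own. Each camera call takes 0.05 s, during which the arm holds its last target. There are 200 camera calls.

TASK

A brass drill bush has been started in the hardwood jig block under the small ratchet arbor press, but the press is still set to raise its ram. Flip the direction pawl over so that the lever drives the ram down, then swing the lever up and down by its ball knob until the bush's collar sits fully home on the block, and bring the lever up firm on it (pushing about 7.5 N at the knob) without straining the block (never past 10 N). Leave the lever raised and the pawl as set, work the ram only through the lever, and do not disturb the loose things around the press.

Things in the scene. Friction and masses are not known exactly. Their poses are not given: they have to be found in the camera images.
- press: the small cast-iron arbor press, bolted down: base 215 x 112 mm and 22 mm high, C-frame open towards the robot, head 62 mm wide with its top 216 mm over the bench. Origin at the underside, in line with the middle of the base; its x axis points from the open front to the column behind, y to its left, z up. The lever, ratchet wheel and pawl are on its right side (-y).
- press_axis (a point): the axis of lever and ratchet wheel where it passes the middle of the wheel, at (10, -45, 185) mm in the press's frame; the axis runs along the press's y. The wheel has 16 teeth (45 mm over the tips); one tooth is 0.393 rad of lever swing and moves the ram 4.7 mm (12 mm per rad).
- knob (a point): centre of the black ball knob, 30 mm in diameter, at the front end of the lever: 160 mm from the axis, in the plane 66 mm to the right of the press's middle (press y = -66 mm). It swings up and down on a circle about the axis; a 12 mm steel rod runs from it back to the hub. The lever stays where it is left (its own friction is about 1 N at the knob).
- lever (a joint): swing of the lever in rad: 0 when it points level towards the front (-x of the press), + down, - up, stops at -0.62 and +0.62.
- pawl_tip (a point): centre of the round top of the pawl's steel thumb tab (9 mm thick along its swing, 11 mm wide), upright above the lever hub. The pawl's pin is carried by the lever 31 mm from the axis, straight above it when the lever is level; this point is 31 mm further out. At the start the tab stands 25 mm or more proud of the press's head.
- pawl (a joint): rocking of the pawl on its pin, in rad; an over-centre spring snaps it to one side. Negative (-0.12 to -0.32), tab leaning back to the column: the lever's up-swing lifts the ram, its down-swing clicks freely. Positive (+0.12 to +0.32), tab leaning forward to the knob: the down-swing drives the ram down, the up-swing clicks freely. About 1 N at the tab, over 20 mm, flips it; the lever stays put.
- ram: the ram, a 20 mm square steel bar 170 mm long, upright in the head 12 mm in front of the press's origin; origin at the middle of its lower end, which starts 99 mm over the bench and must come down 20 mm until the bush is home. That is more than one swing of the lever gives, so the lever must be ratcheted. The ram stays where it is left.
- bush: brass drill bush, collar 30 mm across and 5 mm thick; origin at the middle of the collar's underside. Starts 10 to 16 mm above home. The down-swing takes about 1.5 N at the knob, square to the lever, before the ram meets the bush, 4 N while the bush moves, and 0.3 N more per mm of knob travel once it is home; 7.5 N is then about 80 N on the bush. Standing still, friction hides about 2 N of this.
- bore_mouth (a point): middle of the top face of the hardwood jig block (75 mm across the press, 46 mm deep, 40 mm high), held between two steel stops on the anvil plate under the ram; 74 mm over the bench. The bush is home when its collar's underside is at this height.
- jar_mid (a point): bystander: clear jam jar 69 mm in diameter, 80 mm high; point half-way up.
- sanding_mid (a point): bystander: cork sanding block 112 x 64 x 32 mm; point half-way up.
- spare_block_mid (a point): bystander: spare hardwood block 60 x 50 x 50 mm; point half-way up.
- key_mid (a point): bystander: hex key 92 x 30 mm, 5 mm thick; point half-way up.

How it is judged:
On the way, in this order (a step that is already met when the one before it is completed fails the run):
1. the pawl is flipped over to drive the ram down (value of joint pawl above 0.08 rad), for 0.2 s.
2. the bush's collar is home on the block (within 1.5 mm) with the ram bearing firmly on it (more than 65 N) (z of bush in the frame of bore_mouth below 0.0015 m and contact force between ram and bush above 65 N), for 0.1 s.
At the end, for the whole second after the job is handed in: The bush's collar is home on the block (within 1.5 mm), the pawl still leans to the driving side, the lever is raised (more than 0.2 rad above level) and at rest (z of bush in the frame of bore_mouth below 0.0015 m and value of joint lever below -0.2 rad and value of joint pawl above 0.08 rad and velocity of joint lever between -0.1 and 0.1 rad/s); the robot touches nothing.
It fails at once if the ram strains the block: more than 120 N on the bush (about 10.5 N pushing at the knob) (contact force between ram and bush above 120 N).
It fails at once if the ram or the bush is pushed directly by the robot (contact force between any of the arm, the fingers and ram above 5 N or contact force between any of the arm, the fingers and bush above 2 N).
It fails at once if a bystander is moved more than 30 mm (distance of any of jar_mid, sanding_mid, spare_block_mid, key_mid from where it was at the start of the episode above 0.03 m).
It also fails if it takes over 72 s, if anything falls off the work surface, if the arm or the gripper's body presses on something with over 40 N, if the wrist force passes 120 N, or if a joint passes its speed limit or range.

## Working session

There is one attempt and no reset: what is moved stays moved. The work goes in short steps, Python scripts to look and compute and a tool call to move; the robot and the scene stay as the last step left them, time stands still between calls to the robot, and variables do not carry over. Pictures are saved under pics/ and viewed, at most 10 in all, crops included, and the job is handed in when it is done.

Besides the shell and the picture viewer there is one more tool, called after ">>>" in YAML: its name, and indented under it one key for each argument. step_arm: Moves the arm, as the interface text tells. Its arguments: {"type":"object","properties":{"motion":{"type":"array","items":{"type":"array","items":{"type":"number"}}},"force":{"type":"number"}},"required":["motion"]}

```bash
mkdir -p pics; cat > h.py <<'E'
import numpy as np, cv2
from scipy.spatial.transform import Rotation as R
from workcell import bot
def cam(name):
    st=bot.read_state(); p,d=bot.read_camera(name); c=bot.calibration(name)
    if name=="wrist":
        T=np.eye(4);T[:3,:3]=R.from_rotvec(st["tcp_rot"]).as_matrix();T[:3,3]=st["tool_pos"];T=T@c["T_tool_cam"]
    else:
        T=np.eye(4);o=np.array(c["orientation"]);T[:3,:3]=R.from_rotvec(o).as_matrix() if o.size==3 else o;T[:3,3]=c["origin"]
    return p,d,T,np.array(c["mtx"]),c
def cloud(d,T,K):
    v,u=np.mgrid[:d.shape[0],:d.shape[1]]
    P=np.stack([(u-K[0,2])/K[0,0]*d,-(v-K[1,2])/K[1,1]*d,-d],-1)@T[:3,:3].T+T[:3,3]
    P[d==0]=np.nan
    return P
E
python3 - <<'E'
from h import *
for n in("scene","top"):
    p,d,T,K,c=cam(n); cv2.imwrite(f"pics/{n}0.png",p[:,:,::-1]); np.savez(f"{n}0.npz",p=p,d=d,T=T,K=K)
    print(n,{k:np.round(v,3) if not isinstance(v,str) else v for k,v in c.items()})
print(bot.read_state())
E
```

```text
scene {'mtx': array([[436.93 ,   0.   , 247.823],
       [  0.   , 436.93 , 197.02 ],
       [  0.   ,   0.   ,   1.   ]]), 'origin': array([ 0.068, -0.596,  0.833]), 'orientation': array([ 0.853, -0.306, -0.674])}
top {'mtx': array([[412.198,   0.   , 258.967],
       [  0.   , 412.198, 196.559],
       [  0.   ,   0.   ,   1.   ]]), 'origin': array([0.499, 0.005, 1.37 ]), 'orientation': array([ 0.067, -0.064, -1.592])}
{'time': 0.1, 'q': array([ 1.13609081e+00,  2.64720781e-01,  1.60526259e+00, -7.21979278e-06,
        1.27371815e+00, -3.69034373e-02]), 'joint_vel': array([-0.0016529 ,  0.00052631, -0.0015358 , -0.00093875, -0.00103345,
        0.00159239]), 'joint_torque': array([-2.94217489e-04, -5.16711009e+01, -3.68587053e+01, -9.76624119e-05,
        6.19971353e-03,  1.43084418e-05]), 'tool_pos': array([0.26121011, 0.62167345, 0.230044  ]), 'tcp_rot': array([-0.62065446, -3.07917665,  0.00322296]), 'wrist_force': array([-0.6422606 ,  0.15502413,  0.10434233]), 'torque': array([0.0062828 , 0.01642661, 0.04361258]), 'grip_force': 0.0, 'width': 1.0018103323085819}
```

View pics/scene0.png

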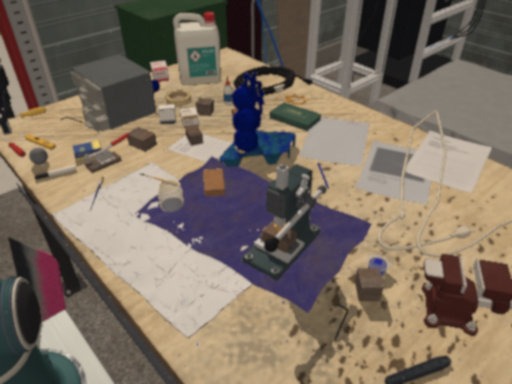

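View pics/top0.png

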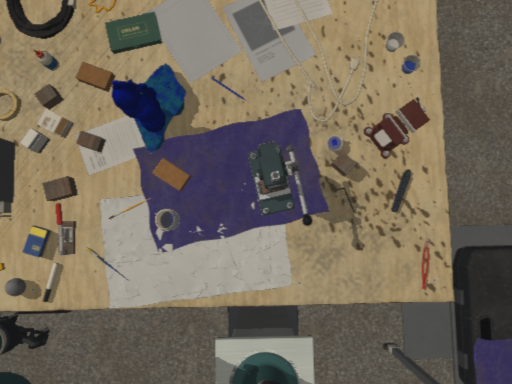

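The scene view shows the press near (285,225) with the knob at (270,242). In the top view, the head is at (272,178) and the knob at (307,220). The spare block is at about (348,165), the hex key at about (352,225), the jar at (167,218) and the cork block at (170,174).

```bash
python3 - <<'E'
from h import *
out=[]
for n,(u0,v0,u1,v1) in(("scene",(235,150,335,285)),("top",(235,130,335,230))):
    z=np.load(n+"0.npz"); P=cloud(z["d"],z["T"],z["K"]); p=z["p"]
    c=p[v0:v1,u0:u1,::-1]; out.append(cv2.resize(c,(400,int(400*c.shape[0]/c.shape[1])),interpolation=cv2.INTER_CUBIC))
    if n=="top":
        for (u,v) in((307,220),(306,219),(272,150),(270,165),(275,180),(260,160),(285,160),(255,195),(265,212),(290,205),(298,185),(293,160),(290,152),(348,165),(167,218),(170,174),(352,225)): print(n,u,v,np.round(P[v,u],3),p[v,u])
        # head top & base masks
        m=(P[...,2]>.2)&(P[...,2]<.225);m[:, :230]=0;m[:,340:]=0;
        q=P[m]; print("head",len(q),np.nanmedian(q,0),cv2.minAreaRect((q[:,:2]*1000).astype(np.float32)))
        m=(P[...,2]>.014)&(P[...,2]<.03);m[:, :235]=0;m[:,328:]=0;m[:130]=0;m[230:]=0
        q=P[m]; print("base",len(q),cv2.minAreaRect((q[:,:2]*1000).astype(np.float32)))
        m=(P[...,2]>.226);m[:, :235]=0;m[:,328:]=0;m[:130]=0;m[230:]=0
        print("above",np.c_[np.argwhere(m),np.round(P[m],3)][:20])
    else:
        for (u,v) in((270,242),(271,240),(290,150),(292,172)): print(n,u,v,np.round(P[v,u],3),p[v,u])
        m=(P[...,2]>.226)&(P[...,2]<.3);m[:, :235]=0;m[:,335:]=0;m[:130]=0
        m&=(P[...,0]<.8)
        print(np.c_[np.argwhere(m),np.round(P[m],3)][:30])
H=max(o.shape[0] for o in out)
cv2.imwrite("pics/crop.png",np.hstack([cv2.copyMakeBorder(o,0,H-o.shape[0],0,0,0) for o in out]))
E
```

```text
scene 270 242 [ 0.519 -0.135  0.189] [29 27 28]
scene 271 240 [ 0.525 -0.132  0.188] [31 30 29]
scene 290 150 [ 1.014  0.283 -0.002] [86 79 69]
scene 292 172 [ 0.703 -0.016  0.215] [57 66 64]
[[ 1.65e+02  2.80e+02  6.48e-01 -2.90e-02  2.68e-01]
 [ 1.65e+02  2.81e+02  6.50e-01 -3.00e-02  2.67e-01]
 [ 1.65e+02  2.82e+02  6.51e-01 -3.20e-02  2.68e-01]
 [ 1.66e+02  2.79e+02  6.42e-01 -3.10e-02  2.69e-01]
 [ 1.66e+02  2.80e+02  6.44e-01 -3.30e-02  2.69e-01]
 [ 1.66e+02  2.81e+02  6.45e-01 -3.50e-02  2.69e-01]
 [ 1.66e+02  2.82e+02  6.49e-01 -3.50e-02  2.68e-01]
 [ 1.66e+02  2.83e+02  6.47e-01 -3.90e-02  2.71e-01]
 [ 1.66e+02  2.84e+02  6.50e-01 -3.90e-02  2.69e-01]
 [ 1.67e+02  2.78e+02  6.37e-01 -3.30e-02  2.69e-01]
 [ 1.67e+02  2.79e+02  6.41e-01 -3.20e-02  2.67e-01]
 [ 1.67e+02  2.80e+02  6.41e-01 -3.60e-02  2.69e-01]
 [ 1.67e+02  2.81e+02  6.44e-01 -3.60e-02  2.68e-01]
 [ 1.67e+02  2.82e+02  6.45e-01 -3.80e-02  2.69e-01]
 [ 1.67e+02  2.83e+02  6.47e-01 -4.00e-02  2.68e-01]
 [ 1.67e+02  2.84e+02  6.49e-01 -4.00e-02  2.68e-01]
 [ 1.67e+02  2.85e+02  6.49e-01 -4.30e-02  2.69e-01]
 [ 1.67
[... 2085 characters left out ...]
 2.55e-01]
 [ 1.62e+02  2.88e+02  6.86e-01 -7.60e-02  2.46e-01]
 [ 1.62e+02  2.89e+02  6.85e-01 -7.80e-02  2.48e-01]
 [ 1.62e+02  2.90e+02  6.85e-01 -8.10e-02  2.48e-01]
 [ 1.62e+02  2.91e+02  6.86e-01 -8.40e-02  2.45e-01]
 [ 1.63e+02  2.85e+02  6.82e-01 -6.70e-02  2.52e-01]
 [ 1.63e+02  2.86e+02  6.82e-01 -7.00e-02  2.49e-01]
 [ 1.63e+02  2.87e+02  6.83e-01 -7.30e-02  2.46e-01]
 [ 1.63e+02  2.88e+02  6.82e-01 -7.50e-02  2.51e-01]
 [ 1.63e+02  2.89e+02  6.82e-01 -7.80e-02  2.48e-01]
 [ 1.63e+02  2.90e+02  6.83e-01 -8.10e-02  2.46e-01]
 [ 1.63e+02  2.91e+02  6.82e-01 -8.30e-02  2.51e-01]
 [ 1.64e+02  2.85e+02  6.80e-01 -6.70e-02  2.50e-01]
 [ 1.64e+02  2.86e+02  6.79e-01 -7.00e-02  2.51e-01]]
```

View pics/crop.png

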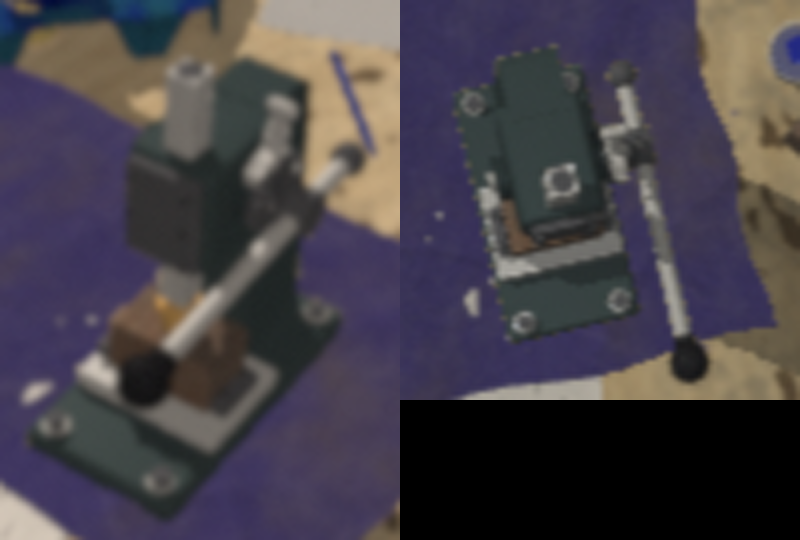

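The crops show the ram top at (190,70), the steel pawl tab at (280,105) leaning back, and the knob at (147,378) in the scene crop, (688,360) in the top crop. A plain dark ball sits on the lever's rear end. Next I fit the press pose.

```bash
python3 - <<'E'
from h import *
from scipy.optimize import least_squares
C={}
for n,b in(("top",(240,140,330,230)),("scene",(235,150,335,285))):
    z=np.load(n+"0.npz"); P=cloud(z["d"],z["T"],z["K"]); p=z["p"].astype(int)
    b0=b; P=P[b[1]:b[3],b[0]:b[2]].reshape(-1,3); p=p[b[1]:b[3],b[0]:b[2]].reshape(-1,3); C[n]=(P,p)
    Z=P[:,2]
    k=(Z>.15)&(Z<.23)&(p.max(1)<60)&(np.hypot(P[:,0]-.53,P[:,1]+.13)<.028)
    f=least_squares(lambda c:np.linalg.norm(P[k]-c,axis=1)-.015,[.53,-.13,.17],loss="soft_l1",f_scale=.003)
    print(n,"knob",k.sum(),np.round(f.x,4),"rms",np.sqrt(np.mean(f.fun**2)))
    r=(Z>.262)&(Z<.28)&(np.hypot(P[:,0]-.645,P[:,1]+.04)<.05); q=P[r]; print(n,"ramtop",r.sum(),np.round(np.median(q,0),4),cv2.minAreaRect((q[:,:2]*1000).astype(np.float32)))
    h=(Z>.208)&(Z<.224)&(P[:,0]>.6)&(P[:,1]>-.09); q=P[h]; print(n,"head",h.sum(),cv2.minAreaRect((q[:,:2]*1000).astype(np.float32)))
    h=(Z>.017)&(Z<.027)&(P[:,0]>.5)&(P[:,0]<.8)&(P[:,1]>-.12); q=P[h]; print(n,"base",h.sum(),cv2.minAreaRect((q[:,:2]*1000).astype(np.float32)))
    h=(Z>.16)&(Z<.225)&(P[:,1]<-.085)&(P[:,0]>.545)&(P[:,0]<.66); q=P[h]; 
    m=q.mean(0); d=np.linalg.svd(q-m)[2][0]; d*=np.sign(d[0]); print(n,"rod",len(q),np.round(m,4),np.round(d,3),np.degrees(np.arctan2(d[1],d[0])))
    h=(Z>.224)&(Z<.262)&(np.hypot(P[:,0]-.68,P[:,1]+.075)<.03); q=P[h]; print(n,"tab",len(q),np.round(np.nanmedian(q,0),4)); o=q[np.argsort(-q[:,2])][:12]; print(np.round(o,3).tolist())
E
```

```text
top knob 78 [ 0.5279 -0.1297  0.1751] rms 0.0020817560656350748
top ramtop 57 [ 0.6469 -0.0355  0.2698] ((647.3946533203125, -36.7393913269043), (19.517419815063477, 19.258174896240234), 10.386385917663574)
top head 867 ((687.1821899414062, -42.91462707519531), (132.98037719726562, 89.98178100585938), 11.503974914550781)
top base 740 ((672.085693359375, -10.006942749023438), (241.10256958007812, 168.2321014404297), 7.652840614318848)
top rod 171 [ 0.6034 -0.1128  0.1844] [0.974 0.214 0.073] 12.396409623199965
top tab 37 [ 0.6804 -0.0761  0.2459]
[[0.684, -0.072, 0.255], [0.684, -0.07, 0.254], [0.682, -0.067, 0.252], [0.687, -0.075, 0.252], [0.682, -0.075, 0.251], [0.679, -0.07, 0.251], [0.682, -0.083, 0.251], [0.688, -0.078, 0.25], [0.685, -0.067, 0.25], [0.68, -0.067, 0.25], [0.688, -0.081, 0.25], [0.682, -0.07, 0.249]]
scene knob 156 [ 0.5237 -0.1314  0.1737] rms 0.00148287815029202
scene ramtop 70 [ 0.6401 -0.0414  0.2676] ((642.4526977539062, -38.69816589355469), (20.880123138427734, 21.708078384399414), 12.396735191345215)
scene head 711 ((681.6173095703125, -46.17856216430664), (130.54464721679688, 85.23594665527344), 7.102275848388672)
scene base 1031 ((669.6983642578125, 108.14746856689453), (447.3935241699219, 231.4683074951172), 86.21014404296875)
scene rod 248 [ 0.6043 -0.1152  0.1838] [0.96  0.262 0.1  ] 15.253257955194728
scene tab 70 [ 0.6764 -0.079   0.2389]
[[0.677, -0.073, 0.249], [0.681, -0.076, 0.249], [0.679, -0.084, 0.249], [0.682, -0.082, 0.249], [0.677, -0.077, 0.249], [0.679, -0.078, 0.249], [0.681, -0.079, 0.248], [0.68, -0.074, 0.248], [0.682, -0.085, 0.248], [0.677, -0.074, 0.248], [0.677, -0.08, 0.247], [0.68, -0.087, 0.247]]
```

```bash
cat >> h.py <<'E'
yaw=np.radians(12.5); O=np.array([.657,-.034,0]); Rp=R.from_euler("z",yaw).as_matrix()
W=lambda p: O+Rp@(np.array(p)/1000)          # press mm -> world m
Pm=lambda w: Rp.T@(np.array(w)-O)*1000
def state(): 
    s=bot.read_state(); return s,R.from_rotvec(s["tcp_rot"]).as_matrix()
def rel(p,twist=True):  # press mm -> tool shift cm, twist deg to align tool x with press x
    s,M=state(); t=M[:,0]; dy=(yaw-np.arctan2(t[1],t[0]))
    return np.round(M.T@(W(p)-s["tool_pos"])*100,2), -np.degrees((dy+np.pi)%(2*np.pi)-np.pi)
E
python3 - <<'E'
from h import *
print(rel([50,-45,345])); print(rel([50,-45,300]));print(W([50,-45,300]))
print(Pm([.680,-.076,.247]),Pm([.526,-.1305,.1745]),Pm([.645,-.037,.27]))
E
```

```text
(array([-68.57, -45.92, -11.4 ]), np.float64(144.7077367223097))
(array([-68.57, -45.91,  -6.9 ]), np.float64(144.7077367223097))
[ 0.71555458 -0.06711134  0.3       ]
[ 13.36434438 -45.98254342 247.        ] [-148.78119968  -65.85897526  174.5       ] [-12.36487093  -0.33161265 270.        ]
```

>>> step_arm:
  motion:
    - [0,0,0,-4,0]
    - [0,-2,-1.4,-8,4]
    - [0,-6,-4,-11.4,12]
    - [0,-10,-6.7,-11.4,20]
    - [0,-14,-9.4,-11.4,28]
    - [0,-18,-12,-11.4,36]
    - [0,-22,-14.7,-11.4,44]
    - [0,-26,-17.4,-11.4,52]
    - [0,-30,-20,-11.4,60]
    - [0,-34,-22.8,-11.4,68]
    - [0,-38,-25.5,-11.4,76]
    - [0,-42,-28,-11.4,84]
    - [0,-46,-30.8,-11.4,92]
    - [0,-50,-33.5,-11.4,100]
    - [0,-54,-36,-11.4,108]
    - [0,-58,-38.8,-11.4,116]
    - [0,-62,-41.5,-11.4,124]
    - [0,-66,-44.2,-11.4,132]
    - [0,-68.6,-45.9,-11.4,140]
    - [0,-68.6,-45.9,-11.4,144.7]

```text
time: 2.1
tool_pos: [0.7174, -0.0712, 0.3429]
tcp_rot: [3.123, 0.328, -0.003]
wrist_force: [-0.1, 0.1, -0.8]
width: 0.001
grip_force: 0.0
```

```bash
python3 - <<'E'
from h import *
s,M=state(); print(s["time"],Pm(s["tool_pos"]),s["q"],s["wrist_force"],s["width"],M.round(3)); print(rel([50,-45,236]),rel([14,-45,236]))
p,d,T,K,c=cam("wrist"); cv2.imwrite("pics/w0.png",p[:,:,::-1])
P=cloud(d,T,K); Q=(P-O)@Rp*1000
m=(Q[...,2]>222)&(Q[...,2]<262)&(abs(Q[...,1]+45)<25)&(abs(Q[...,0]-10)<35); print(m.sum(),np.nanmedian(Q[m],0) if m.sum() else 0)
E
```

```text
2.1 [ 50.86646339 -49.40381597 342.92387651] [-0.13275638  0.31168621  1.34241512 -0.00156611  1.48939787  1.22900234] [-0.11899004  0.1434224  -0.83162622] 0.0014050114443898412 [[ 0.978  0.208 -0.002]
 [ 0.208 -0.978 -0.001]
 [-0.002  0.001 -1.   ]]
(array([-0.07, -0.45, 10.69]), np.float64(-0.5157014567985576)) (array([-3.67, -0.42, 10.7 ]), np.float64(-0.5157014567985576))
94 [ 15.92031614 -49.56499252 235.17182466]
```

View pics/w0.png

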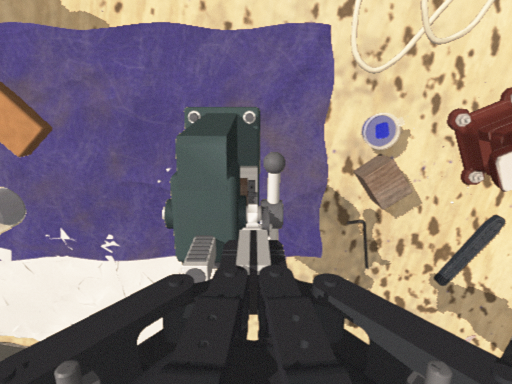

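The wrist view shows the tab at (252,212), still clear of the shut fingers, and the ram top at (200,250). I lower behind the tab and push it forward.

>>> step_arm:
  motion:
    - [0,0,-0.3,3,0]
    - [0,0,-0.3,6,0]
    - [0,0,-0.3,9,0]
    - [0,0,-0.3,10.5,0]
    - [0,0,-0.3,10.5,0]
    - [0,0,-0.3,10.5,0]
    - [0,-0.6,-0.3,10.5,0]
    - [0,-1.2,-0.3,10.5,0]
    - [0,-1.6,-0.3,10.5,0]
    - [0,-2.0,-0.3,10.5,0]
    - [0,-2.4,-0.3,10.5,0]
    - [0,-2.8,-0.3,10.5,0]
    - [0,-3.2,-0.3,10.5,0]
    - [0,-3.6,-0.3,10.5,0]
    - [0,-3.8,-0.3,10.5,0]
    - [0,-3.8,-0.3,10.5,0]

```text
time: 3.75
tool_pos: [0.6781, -0.0719, 0.24]
tcp_rot: [-3.123, -0.342, 0.001]
wrist_force: [1.8, 0.1, -0.7]
width: 0.002
grip_force: 0.3
```

```bash
python3 - <<'E'
from h import *
s,M=state(); print(s["time"],Pm(s["tool_pos"]),s["wrist_force"])
p,d,T,K,c=cam("scene"); P=cloud(d,T,K); Q=(P-O)@Rp*1000
c=p[150:250,240:340,::-1]; cv2.imwrite("pics/s1.png",cv2.resize(c,(500,500),interpolation=cv2.INTER_CUBIC))
E
```

```text
3.75 [ 12.34976597 -41.56330465 240.03423912] [ 1.77293283  0.0531107  -0.72360857]
```

View pics/s1.png

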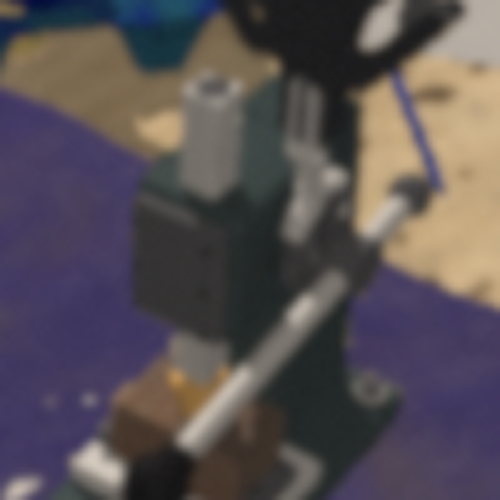

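The tab at crop (320,190) now leans forward of the fingers. The force is a light 1.8 N. I back off, rise, and go over the knob with the fingers open.

>>> step_arm:
  motion:
    - [0,0.8,0.4,0,0]
    - [0,1.6,0.4,-2,0]
    - [0,1.6,0.4,-6,0]
    - [0,1.6,0.4,-10,0]
    - [3,-2,0.7,-11,0]
    - [8.5,-6,1.1,-11,0]
    - [8.5,-10,1.5,-11,0]
    - [8.5,-13,2.0,-11,0]
    - [8.5,-15,2.4,-10,0]
    - [8.5,-16.2,2.5,-9,0]
    - [8.5,-16.2,2.5,-8,0]
    - [8.5,-16.2,2.5,-8,0]

```text
time: 5.0
tool_pos: [0.5253, -0.1313, 0.3187]
tcp_rot: [-3.122, -0.341, 0.003]
wrist_force: [-1.1, -0.5, -0.4]
width: 0.998
grip_force: 0.0
```

```bash
python3 - <<'E'
from h import *
from scipy.optimize import least_squares
s,M=state(); print(s["time"],Pm(s["tool_pos"]),s["wrist_force"],s["width"])
out=[]
for n,b in(("scene",(235,150,335,285)),("top",(240,140,330,230))):
    p,d,T,K,c=cam(n); P=cloud(d,T,K); Q=(P-O)@Rp*1000
    out.append(cv2.resize(p[b[1]:b[3],b[0]:b[2],::-1],(390,520),interpolation=cv2.INTER_CUBIC))
    m=(Q[...,2]>222)&(Q[...,2]<262)&(Q[...,1]<-34)&(Q[...,1]>-60)&(abs(Q[...,0]-10)<35); print(n,"tab",m.sum(),np.nanmedian(Q[m],0) if m.sum() else 0, sorted(Q[m][:,2])[-5:])
    k=(p.max(2)<60)&(np.linalg.norm(Q-[-149,-66,175],axis=2)<28)
    if k.sum()>20:
        f=least_squares(lambda c:np.linalg.norm(Q[k]-c,axis=1)-15,[-149,-66,170],loss="soft_l1",f_scale=3); print("knob",k.sum(),f.x)
cv2.imwrite("pics/s2.png",np.hstack(out))
print(rel([-149.6,-66,154]))
E
```

```text
5.0 [-149.60807343  -66.52047658  318.66571326] [-1.13985167 -0.45547866 -0.35577415] 0.9984478409930484
scene tab 27 [ -3.57637851 -51.43657946 230.30493231] [np.float64(237.9765665296538), np.float64(242.41666575952914), np.float64(243.32055553766418), np.float64(243.96591948265655), np.float64(244.5019095502563)]
knob 161 [-150.71611224  -66.24736073  167.47401667]
top tab 40 [  3.21357769 -46.50344315 244.83446209] [np.float64(251.5859028275047), np.float64(251.68988310325147), np.float64(252.06365188323176), np.float64(252.99977296647458), np.float64(253.19498976428935)]
(array([-0.1 , -0.06, 16.6 ]), np.float64(0.026766569530257252))
```

View pics/s2.png

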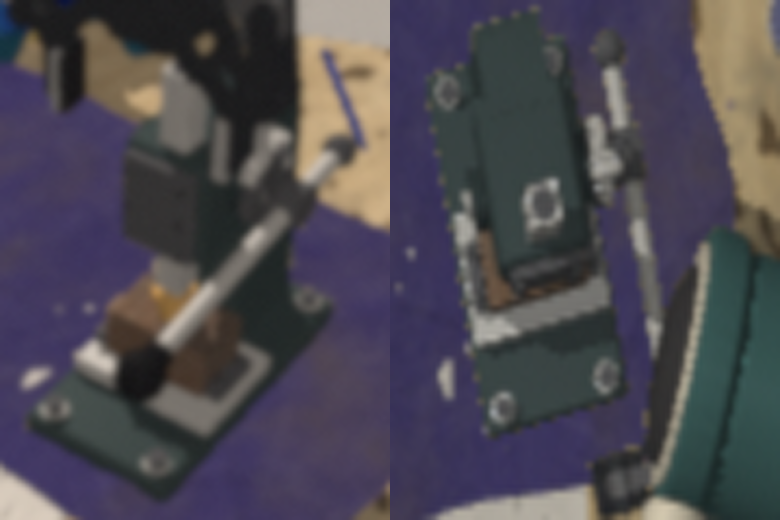

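The tab has moved from x≈13 to x≈3 mm, so it now leans forward at scene crop (265,150) and top crop (600,160). The pawl is flipped and the knob sits at about z=168 mm. I descend and grip it.

>>> step_arm:
  motion:
    - [8.5,0,0,4,0]
    - [8.5,0,0,8,0]
    - [8.5,0,0,12,0]
    - [8.5,0,0,15,0]
    - [8.5,0,0,17,0]
    - [8.5,0,0,17,0]
    - [8.5,0,0,17,0]
    - [5,0,0,17,0]
    - [3.2,0,0,17,0]
    - [2,0,0,17,0]
    - [2,0,0,17,0]
    - [2,0,0,17,0]
    - [2,0,0,17,0]
  force: 25

```text
time: 6.4
tool_pos: [0.5264, -0.132, 0.151]
tcp_rot: [3.121, 0.342, 0.003]
wrist_force: [2.2, -2.7, 1.3]
width: 0.333
grip_force: 24.6
```

```bash
cat >> h.py <<'E'
def arc(kz,x0,th0,th1,n,claw=2):  # rows of tool shift cm for swinging from th0 to th1
    t=np.linspace(th0,th1,n+1)[1:]
    dx=-16*(np.cos(t)-np.cos(th0)); dz=16*(np.sin(t)-np.sin(th0))  # tool x = press x ; tool z = down
    print([[claw,round(a,1),0,round(b,1),0] for a,b in zip(dx,dz)])
E
python3 - <<'E'
from h import *
s,M=state(); print(s["time"],Pm(s["tool_pos"]),s["wrist_force"],s["width"]*85.4,s["grip_force"])
arc(0,0,.11,-.57,14)
E
```

```text
6.4 [-148.75623296  -67.44929541  150.98927861] [ 2.22443021 -2.67050556  1.27723332] 28.425128327445876 24.594607651233673
[[2, np.float64(-0.1), 0, np.float64(-0.8), 0], [2, np.float64(-0.1), 0, np.float64(-1.6), 0], [2, np.float64(-0.1), 0, np.float64(-2.3), 0], [2, np.float64(-0.0), 0, np.float64(-3.1), 0], [2, np.float64(0.0), 0, np.float64(-3.9), 0], [2, np.float64(0.2), 0, np.float64(-4.6), 0], [2, np.float64(0.3), 0, np.float64(-5.4), 0], [2, np.float64(0.5), 0, np.float64(-6.2), 0], [2, np.float64(0.8), 0, np.float64(-6.9), 0], [2, np.float64(1.0), 0, np.float64(-7.6), 0], [2, np.float64(1.3), 0, np.float64(-8.3), 0], [2, np.float64(1.7), 0, np.float64(-9.0), 0], [2, np.float64(2.0), 0, np.float64(-9.7), 0], [2, np.float64(2.4), 0, np.float64(-10.4), 0]]
```

>>> step_arm:
  motion:
    - [2,-0.1,0,-0.8,0]
    - [2,-0.1,0,-1.6,0]
    - [2,-0.1,0,-2.3,0]
    - [2,0,0,-3.1,0]
    - [2,0,0,-3.9,0]
    - [2,0.2,0,-4.6,0]
    - [2,0.3,0,-5.4,0]
    - [2,0.5,0,-6.2,0]
    - [2,0.8,0,-6.9,0]
    - [2,1.0,0,-7.6,0]
    - [2,1.3,0,-8.3,0]
    - [2,1.7,0,-9.0,0]
    - [2,2.0,0,-9.7,0]
    - [2,2.4,0,-10.4,0]
    - [2,2.4,0,-10.4,0]

```text
time: 7.9
tool_pos: [0.5495, -0.1271, 0.2552]
tcp_rot: [3.121, 0.342, 0.001]
wrist_force: [1.6, -5.5, 0.2]
width: 0.328
grip_force: 25.1
```

```bash
cat >> h.py <<'E'
def meas(ref=(-151,-66,168)):
    from scipy.optimize import least_squares
    s,M=state(); t=Pm(s["tool_pos"]); print(s["time"],"tcp",t.round(1),"F",np.round(Rp.T@s["wrist_force"],2),"w",round(s["width"]*85.4,1),"g",round(s["grip_force"],1))
    p,d,T,K,c=cam("scene"); Q=(cloud(d,T,K)-O)@Rp*1000
    g=t+[0,0,21]
    k=(p.max(2)<60)&(np.linalg.norm(Q-g,axis=2)<30)
    # rod: bright pixels in plane y=-66
    r=(abs(Q[...,1]+62)<12)&(Q[...,0]>-125)&(Q[...,0]<-25)&(p.min(2)>75)&(Q[...,2]>60)
    q=Q[r]
    if r.sum()>20:
        a=np.polyfit(q[:,0],q[:,2],1); print("rod th",np.arctan(a[0]).round(3),r.sum())
    m=(np.hypot(Q[...,0]+12,Q[...,1])<25)&(Q[...,2]>225)&(p.min(2)>60); 
    print("ramtop",m.sum(),np.sort(Q[m][:,2])[-12:].mean().round(1) if m.sum()>15 else None)
    return p
E
python3 - <<'E'
from h import *
p=meas(); cv2.imwrite("pics/s3.png",cv2.resize(p[130:290,220:350,::-1],(520,600),interpolation=cv2.INTER_CUBIC))
E
```

```text
7.9 tcp [-125.1  -67.7  255.2] F [ 0.39 -5.71  0.21] w 28.0 g 25.1
rod th -0.543 48
ramtop 1 None
```

View pics/s3.png

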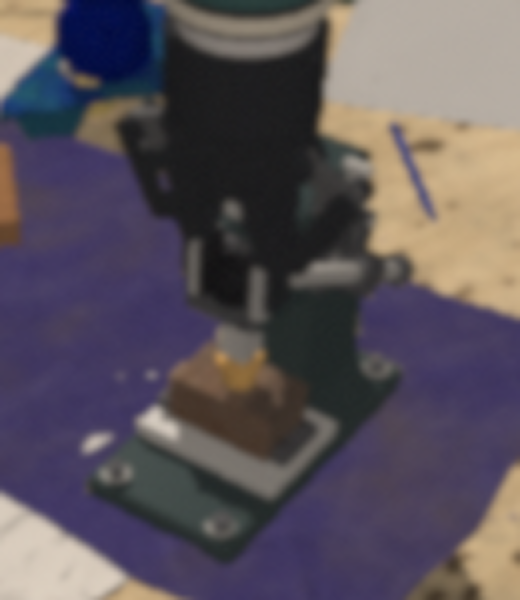

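The lever is up at about -0.57 rad with the knob held, and the ram end above the brass bush shows at (240,345). Now the down-swing.

```bash
python3 - <<'E'
from h import *
t=np.linspace(-.57,.58,25)[1:]
for a in (t[:16],):print([[2,float(round(-16*(np.cos(x)-np.cos(.57)),1)),.1,float(round(16*(np.sin(x)-np.sin(-.57)),1)),0] for x in a])
print(t[15]);print([[2,float(round(-16*(np.cos(x)-np.cos(t[15])),1)),.0,float(round(16*(np.sin(x)-np.sin(t[15])),1)),0] for x in t[16:]])
E
```

```text
[[2, -0.4, 0.1, 0.7, 0], [2, -0.8, 0.1, 1.3, 0], [2, -1.1, 0.1, 2.0, 0], [2, -1.4, 0.1, 2.7, 0], [2, -1.7, 0.1, 3.4, 0], [2, -1.9, 0.1, 4.2, 0], [2, -2.1, 0.1, 4.9, 0], [2, -2.3, 0.1, 5.7, 0], [2, -2.4, 0.1, 6.4, 0], [2, -2.5, 0.1, 7.2, 0], [2, -2.5, 0.1, 7.9, 0], [2, -2.5, 0.1, 8.7, 0], [2, -2.5, 0.1, 9.5, 0], [2, -2.4, 0.1, 10.2, 0], [2, -2.4, 0.1, 11.0, 0], [2, -2.2, 0.1, 11.8, 0]]
0.19666666666666666
[[2, 0.2, 0.0, 0.7, 0], [2, 0.4, 0.0, 1.5, 0], [2, 0.6, 0.0, 2.2, 0], [2, 0.9, 0.0, 2.9, 0], [2, 1.2, 0.0, 3.6, 0], [2, 1.5, 0.0, 4.3, 0], [2, 1.9, 0.0, 5.0, 0], [2, 2.3, 0.0, 5.6, 0]]
```

>>> step_arm:
  motion:
    - [2,-0.4,0.1,0.7,0]
    - [2,-0.8,0.1,1.3,0]
    - [2,-1.1,0.1,2.0,0]
    - [2,-1.4,0.1,2.7,0]
    - [2,-1.7,0.1,3.4,0]
    - [2,-1.9,0.1,4.2,0]
    - [2,-2.1,0.1,4.9,0]
    - [2,-2.3,0.1,5.7,0]
    - [2,-2.4,0.1,6.4,0]
    - [2,-2.5,0.1,7.2,0]
    - [2,-2.5,0.1,7.9,0]
    - [2,-2.5,0.1,8.7,0]
    - [2,-2.5,0.1,9.5,0]
    - [2,-2.4,0.1,10.2,0]
    - [2,-2.4,0.1,11.0,0]
    - [2,-2.2,0.1,11.8,0]

```text
time: 9.55
tool_pos: [0.528, -0.1318, 0.1357]
tcp_rot: [-3.123, -0.342, -0.0]
wrist_force: [-1.2, 0.1, 4.3]
width: 0.331
grip_force: 26.2
```

>>> step_arm:
  motion:
    - [2,0.2,0,0.7,0]
    - [2,0.4,0,1.5,0]
    - [2,0.6,0,2.2,0]
    - [2,0.9,0,2.9,0]
    - [2,1.2,0,3.6,0]
    - [2,1.5,0,4.3,0]
    - [2,1.9,0,5.0,0]
    - [2,2.3,0,5.6,0]

```text
time: 10.35
tool_pos: [0.5504, -0.1271, 0.0795]
tcp_rot: [3.123, 0.342, -0.001]
wrist_force: [-1.5, -1.1, 3.9]
width: 0.33
grip_force: 26.9
```

```bash
python3 - <<'E'
from h import *
p=meas(); cv2.imwrite("pics/s4.png",cv2.resize(p[130:290,220:350,::-1],(520,600),interpolation=cv2.INTER_CUBIC))
E
```

```text
10.35 tcp [-124.3  -67.8   79.5] F [-1.73 -0.74  3.87] w 28.1 g 26.9
rod th -1.098 69
ramtop 0 None
```

View pics/s4.png

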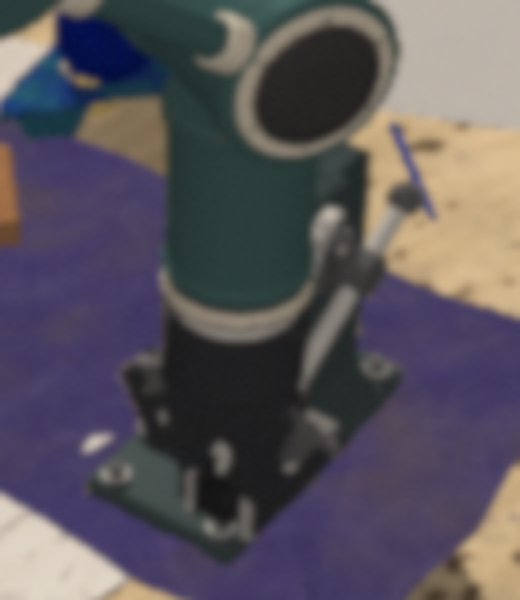

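The lever is down at about +0.58 rad with 3.9 N at the knob, so it is driving the bush. Now the up-swing, then a look at the collar height.

```bash
python3 - <<'E'
from h import *
t=np.linspace(.58,-.46,21)[1:]
print([[2,float(round(-16*(np.cos(x)-np.cos(.58)),1)),.1,float(round(16*(np.sin(x)-np.sin(.58)),1)),0] for x in t])
E
```

```text
[[2, -0.4, 0.1, -0.7, 0], [2, -0.8, 0.1, -1.4, 0], [2, -1.2, 0.1, -2.2, 0], [2, -1.5, 0.1, -3.0, 0], [2, -1.8, 0.1, -3.7, 0], [2, -2.0, 0.1, -4.5, 0], [2, -2.2, 0.1, -5.3, 0], [2, -2.4, 0.1, -6.2, 0], [2, -2.5, 0.1, -7.0, 0], [2, -2.6, 0.1, -7.8, 0], [2, -2.6, 0.1, -8.6, 0], [2, -2.6, 0.1, -9.5, 0], [2, -2.5, 0.1, -10.3, 0], [2, -2.4, 0.1, -11.1, 0], [2, -2.3, 0.1, -11.9, 0], [2, -2.1, 0.1, -12.8, 0], [2, -1.9, 0.1, -13.6, 0], [2, -1.6, 0.1, -14.3, 0], [2, -1.3, 0.1, -15.1, 0], [2, -1.0, 0.1, -15.9, 0]]
```

>>> step_arm:
  motion:
    - [2,-0.4,0,-0.7,0]
    - [2,-0.8,0,-1.4,0]
    - [2,-1.2,0,-2.2,0]
    - [2,-1.5,0,-3.0,0]
    - [2,-1.8,0,-3.7,0]
    - [2,-2.0,0,-4.5,0]
    - [2,-2.2,0,-5.3,0]
    - [2,-2.4,0,-6.2,0]
    - [2,-2.5,0,-7.0,0]
    - [2,-2.6,0,-7.8,0]
    - [2,-2.6,0,-8.6,0]
    - [2,-2.6,0,-9.5,0]
    - [2,-2.5,0,-10.3,0]
    - [2,-2.4,0,-11.1,0]
    - [2,-2.3,0,-11.9,0]
    - [2,-2.1,0,-12.8,0]
    - [2,-1.9,0,-13.6,0]
    - [2,-1.6,0,-14.3,0]
    - [2,-1.3,0,-15.1,0]
    - [2,-1.0,0,-15.9,0]

```text
time: 12.4
tool_pos: [0.5409, -0.129, 0.2397]
tcp_rot: [-3.123, -0.342, -0.001]
wrist_force: [2.7, 0.7, -4.0]
width: 0.333
grip_force: 25.4
```

```bash
python3 - <<'E'
from h import *
p=meas(); cv2.imwrite("pics/s5.png",cv2.resize(p[200:275,245:320,::-1],(600,600),interpolation=cv2.INTER_CUBIC))
p,d,T,K,c=cam("top"); Q=(cloud(d,T,K)-O)@Rp*1000
m=(np.hypot(Q[...,0]+12,Q[...,1])<14)&(Q[...,2]>222); print("ram top (was ~270)",m.sum(),np.median(Q[m][:,2]) if m.sum() else 0)
t=np.linspace(-.46,.34,17)[1:]
print([[2,float(round(-16*(np.cos(x)-np.cos(.46)),1)),0,float(round(16*(np.sin(x)-np.sin(-.46)),1)),0] for x in t])
E
```

```text
12.4 tcp [-133.9  -67.6  239.7] F [ 2.8   0.08 -4.05] w 28.4 g 25.4
rod th -0.397 24
ramtop 0 None
ram top (was ~270) 69 257.1266761042696
[[2, -0.3, 0, 0.7, 0], [2, -0.6, 0, 1.5, 0], [2, -0.9, 0, 2.2, 0], [2, -1.1, 0, 3.0, 0], [2, -1.3, 0, 3.8, 0], [2, -1.5, 0, 4.6, 0], [2, -1.6, 0, 5.3, 0], [2, -1.6, 0, 6.1, 0], [2, -1.7, 0, 6.9, 0], [2, -1.7, 0, 7.7, 0], [2, -1.6, 0, 8.5, 0], [2, -1.5, 0, 9.3, 0], [2, -1.4, 0, 10.1, 0], [2, -1.2, 0, 10.9, 0], [2, -1.0, 0, 11.7, 0], [2, -0.7, 0, 12.4, 0]]
```

View pics/s5.png

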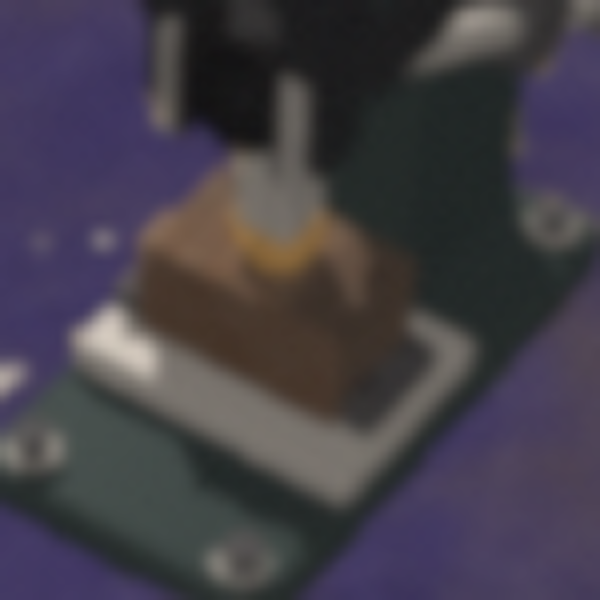

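The collar's gap above the block (crop (275,245)) has mostly closed. The ram top has come down about 13 mm, so roughly 7 mm remain. I take a partial stroke to about +0.1 rad, so the last stroke ends near level where force readings are cleanest.

>>> step_arm:
  motion:
    - [2,-0.3,0,0.7,0]
    - [2,-0.6,0,1.5,0]
    - [2,-0.9,0,2.2,0]
    - [2,-1.1,0,3.0,0]
    - [2,-1.3,0,3.8,0]
    - [2,-1.5,0,4.6,0]
    - [2,-1.6,0,5.3,0]
    - [2,-1.6,0,6.1,0]
    - [2,-1.7,0,6.9,0]
    - [2,-1.7,0,7.7,0]
    - [2,-1.6,0,8.5,0]

```text
time: 13.6
tool_pos: [0.5244, -0.1326, 0.1534]
tcp_rot: [-3.123, -0.342, 0.002]
wrist_force: [-3.1, 3.3, 3.1]
width: 0.331
grip_force: 26.7
```

```bash
python3 - <<'E'
from h import *
s,M=state(); print(s["time"],Pm(s["tool_pos"]),Rp.T@s["wrist_force"])
p,d,T,K,c=cam("top"); Q=(cloud(d,T,K)-O)@Rp*1000
m=(np.hypot(Q[...,0]+12,Q[...,1])<14)&(Q[...,2]>222); print("ram top",m.sum(),np.median(Q[m][:,2]))
t=np.linspace(.09,-.37,10)[1:]
print([[2,float(round(-16*(np.cos(x)-np.cos(.09)),1)),0,float(round(16*(np.sin(x)-np.sin(.09)),1)),0] for x in t])
t=np.arange(-.33,.3,.04)
print([[2,float(round(-16*(np.cos(x)-np.cos(.37)),1)),0,float(round(16*(np.sin(x)-np.sin(-.37)),1)),0] for x in t])
E
```

```text
13.6 [-150.84050103  -67.58245554  153.42587701] [-2.29220047  3.85609198  3.14302278]
ram top 67 253.46228745950583
[[2, -0.1, 0, -0.8, 0], [2, -0.1, 0, -1.6, 0], [2, -0.0, 0, -2.5, 0], [2, 0.0, 0, -3.3, 0], [2, 0.2, 0, -4.1, 0], [2, 0.3, 0, -4.9, 0], [2, 0.5, 0, -5.7, 0], [2, 0.7, 0, -6.5, 0], [2, 1.0, 0, -7.2, 0]]
[[2, -0.2, 0, 0.6, 0], [2, -0.4, 0, 1.2, 0], [2, -0.6, 0, 1.8, 0], [2, -0.7, 0, 2.5, 0], [2, -0.9, 0, 3.1, 0], [2, -0.9, 0, 3.7, 0], [2, -1.0, 0, 4.3, 0], [2, -1.1, 0, 5.0, 0], [2, -1.1, 0, 5.6, 0], [2, -1.1, 0, 6.3, 0], [2, -1.0, 0, 6.9, 0], [2, -1.0, 0, 7.5, 0], [2, -0.9, 0, 8.2, 0], [2, -0.8, 0, 8.8, 0], [2, -0.7, 0, 9.4, 0], [2, -0.5, 0, 10.1, 0]]
```

>>> step_arm:
  motion:
    - [2,-0.1,0,-0.8,0]
    - [2,-0.1,-0.1,-1.6,0]
    - [2,0,-0.1,-2.5,0]
    - [2,0,-0.1,-3.3,0]
    - [2,0.2,-0.1,-4.1,0]
    - [2,0.3,-0.1,-4.9,0]
    - [2,0.5,-0.1,-5.7,0]
    - [2,0.7,-0.1,-6.5,0]
    - [2,1.0,-0.1,-7.2,0]
    - [2,1.0,-0.1,-7.2,0]
    - [2,1.0,-0.1,-7.2,0]

```text
time: 14.75
tool_pos: [0.5349, -0.1302, 0.2272]
tcp_rot: [3.121, 0.342, 0.002]
wrist_force: [1.4, -5.9, 0.5]
width: 0.33
grip_force: 26.1
```

>>> step_arm:
  motion:
    - [2,-0.2,0,0.6,0]
    - [2,-0.4,0,1.2,0]
    - [2,-0.6,0,1.8,0]
    - [2,-0.7,0,2.5,0]
    - [2,-0.9,0,3.1,0]
    - [2,-0.9,0,3.7,0]
    - [2,-1.0,0,4.3,0]

```text
time: 15.45
tool_pos: [0.5249, -0.1324, 0.184]
tcp_rot: [3.121, 0.342, 0.002]
wrist_force: [0.0, -4.8, 4.6]
width: 0.331
grip_force: 26.6
```

```bash
cat > m.py <<'E'
from h import *
s,M=state(); t=Pm(s["tool_pos"]); print(s["time"],t.round(1),(Rp.T@s["wrist_force"]).round(2),"th",np.arcsin((185-t[2]-17.5)/160).round(3))
p,d,T,K,c=cam("top"); Q=(cloud(d,T,K)-O)@Rp*1000
m=(np.hypot(Q[...,0]+12,Q[...,1])<14)&(Q[...,2]>222); print("ram top",m.sum(),np.median(Q[m][:,2]))
E
python3 m.py
```

```text
15.45 [-150.3  -67.4  184. ] [-1.01 -4.7   4.58] th -0.103
ram top 65 250.57971751096542
```

>>> step_arm:
  motion:
    - [2,0,0.1,0.3,0]
    - [2,0,0.1,0.6,0]
    - [2,-0.1,0.1,0.9,0]

```text
time: 15.8
tool_pos: [0.5243, -0.1325, 0.1744]
tcp_rot: [-3.123, -0.342, -0.002]
wrist_force: [1.1, -2.0, 3.9]
width: 0.329
grip_force: 26.7
```

```bash
python3 m.py
```

```text
15.8 [-150.8  -67.5  174.4] [ 0.63 -2.15  3.93] th -0.043
ram top 66 250.97105724214074
```

>>> step_arm:
  motion:
    - [2,0,0,0.3,0]
    - [2,0,0,0.6,0]
    - [2,0,0,0.9,0]

```text
time: 16.15
tool_pos: [0.5241, -0.1326, 0.1651]
tcp_rot: [-3.123, -0.342, -0.001]
wrist_force: [0.6, -1.3, 4.1]
width: 0.329
grip_force: 26.8
```

>>> step_arm:
  motion:
    - [2,0,0,0.3,0]
    - [2,0,0,0.6,0]

```text
time: 16.35
tool_pos: [0.5241, -0.1326, 0.1591]
tcp_rot: [-3.123, -0.342, -0.001]
wrist_force: [1.5, 0.0, 4.8]
width: 0.329
grip_force: 26.9
```

```bash
python3 m.py
```

```text
16.35 [-151.1  -67.5  159.1] [ 1.51 -0.3   4.82] th 0.053
ram top 64 249.32598906455252
```

>>> step_arm:
  motion:
    - [2,0,0,0.2,0]
    - [2,0,0,0.4,0]
    - [2,0,0,0.6,0]

```text
time: 16.7
tool_pos: [0.5243, -0.1326, 0.1533]
tcp_rot: [-3.123, -0.342, -0.001]
wrist_force: [1.7, 0.3, 4.7]
width: 0.329
grip_force: 27.0
```

```bash
python3 m.py
```

```text
16.7 [-150.9  -67.5  153.3] [ 1.67 -0.08  4.72] th 0.089
ram top 67 249.1376823117304
```

>>> step_arm:
  motion:
    - [2,0,0,0.2,0]
    - [2,0.1,0,0.4,0]
    - [2,0.1,0,0.6,0]

```text
time: 17.05
tool_pos: [0.5247, -0.1325, 0.147]
tcp_rot: [-3.123, -0.342, 0.001]
wrist_force: [0.7, 1.5, 4.5]
width: 0.334
grip_force: 27.1
```

>>> step_arm:
  motion:
    - [2,0.1,0,0.2,0]
    - [2,0.1,0,0.4,0]

```text
time: 17.25
tool_pos: [0.5251, -0.1324, 0.1429]
tcp_rot: [-3.123, -0.342, 0.003]
wrist_force: [-0.2, 0.9, 6.4]
width: 0.333
grip_force: 27.3
```

>>> step_arm:
  motion:
    - [2,0.1,0,0.2,0]
    - [2,0.1,0,0.4,0]

```text
time: 17.45
tool_pos: [0.5257, -0.1323, 0.1389]
tcp_rot: [-3.123, -0.342, 0.004]
wrist_force: [-0.6, 0.7, 6.5]
width: 0.327
grip_force: 27.4
```

```bash
python3 m.py
```

```text
17.45 [-149.4  -67.6  138.9] [-0.48  0.81  6.47] th 0.18
ram top 63 249.03296010433462
```

>>> step_arm:
  motion:
    - [2,0,0,0.1,0]
    - [2,0.1,0,0.2,0]
    - [2,0.1,0,0.3,0]

```text
time: 17.8
tool_pos: [0.5264, -0.1322, 0.1359]
tcp_rot: [-3.123, -0.342, 0.005]
wrist_force: [-1.0, -0.2, 6.8]
width: 0.331
grip_force: 27.5
```

>>> step_arm:
  motion:
    - [2,0,0,0.1,0]
    - [2,0.1,0,0.2,0]
    - [2,0.1,0,0.3,0]

```text
time: 18.1
tool_pos: [0.5271, -0.132, 0.1329]
tcp_rot: [-3.123, -0.342, 0.006]
wrist_force: [-2.6, -0.9, 8.0]
width: 0.331
grip_force: 27.6
```

>>> step_arm:
  motion:
    - [2,0,0,0,0]
    - [2,0,0,0,0]

```text
time: 18.3
tool_pos: [0.5271, -0.132, 0.1328]
tcp_rot: [-3.123, -0.342, 0.006]
wrist_force: [-2.2, -1.2, 7.4]
width: 0.332
grip_force: 27.6
```

```bash
python3 m.py
```

```text
18.3 [-148.   -67.6  132.8] [-2.37 -0.68  7.44] th 0.219
ram top 63 248.89233304418968
```

About 8 N at the knob with a rising spring slope, so the bush is home and firmly loaded. Now I raise the lever.

```bash
python3 - <<'E'
from h import *
t=np.linspace(.22,-.46,16)[1:]
print([[2,float(round(-16*(np.cos(x)-np.cos(.22)),1)),0,float(round(16*(np.sin(x)-np.sin(.22)),1)),0] for x in t])
E
```

```text
[[2, -0.1, 0, -0.7, 0], [2, -0.3, 0, -1.4, 0], [2, -0.3, 0, -2.1, 0], [2, -0.4, 0, -2.9, 0], [2, -0.4, 0, -3.6, 0], [2, -0.4, 0, -4.3, 0], [2, -0.3, 0, -5.0, 0], [2, -0.2, 0, -5.8, 0], [2, -0.1, 0, -6.5, 0], [2, 0.0, 0, -7.2, 0], [2, 0.2, 0, -7.9, 0], [2, 0.4, 0, -8.6, 0], [2, 0.7, 0, -9.3, 0], [2, 1.0, 0, -9.9, 0], [2, 1.3, 0, -10.6, 0]]
```

>>> step_arm:
  motion:
    - [2,-0.1,0,-0.7,0]
    - [2,-0.3,0,-1.4,0]
    - [2,-0.3,0,-2.1,0]
    - [2,-0.4,0,-2.9,0]
    - [2,-0.4,0,-3.6,0]
    - [2,-0.4,0,-4.3,0]
    - [2,-0.3,0,-5.0,0]
    - [2,-0.2,0,-5.8,0]
    - [2,-0.1,0,-6.5,0]
    - [2,0,0,-7.2,0]
    - [2,0.2,0,-7.9,0]
    - [2,0.4,0,-8.6,0]
    - [2,0.7,0,-9.3,0]
    - [2,1.0,0,-9.9,0]
    - [2,1.3,0,-10.6,0]
    - [2,1.3,0,-10.6,0]
    - [2,1.3,0,-10.6,0]

```text
time: 20.05
tool_pos: [0.5417, -0.1289, 0.2399]
tcp_rot: [3.123, 0.342, 0.001]
wrist_force: [0.4, 0.6, 0.1]
width: 0.332
grip_force: 26.5
```

```bash
python3 m.py
```

```text
20.05 [-133.1  -67.7  239.9] [0.5  0.47 0.12] th -0.47
ram top 66 248.4865336135339
```

>>> step_arm:
  motion:
    - [4,0,0,0,0]
    - [6,0,0,0,0]
    - [8.5,0,0,0,0]
    - [8.5,0,0,0,0]
    - [8.5,0,0,0,0]
    - [8.5,0,0,-2,0]
    - [8.5,0,0,-5,0]
    - [8.5,0,0,-8,0]
    - [8.5,-3,2,-10,0]
    - [8.5,-6,5,-12,0]
    - [8.5,-8,9,-12,0]
    - [8.5,-8,13,-12,0]
    - [8.5,-8,13,-12,0]
    - [8.5,-8,13,-12,0]

```text
time: 21.5
tool_pos: [0.4912, -0.2737, 0.3588]
tcp_rot: [-3.122, -0.339, 0.001]
wrist_force: [0.4, 0.7, -0.2]
width: 0.994
grip_force: 0.0
```

```bash
python3 - <<'E'
from h import *
p=meas(); 
P0=np.load("scene0.npz"); a=P0["p"]
f=lambda p:cv2.resize(p[155:275,240:320,::-1],(390,585),interpolation=cv2.INTER_CUBIC)
cv2.imwrite("pics/s6.png",np.hstack([f(a),f(p)]))
E
python3 m.py
```

```text
21.5 tcp [-213.7 -198.1  358.8] F [ 0.57  0.59 -0.23] w 84.9 g 0.0
rod th -0.479 89
ramtop 43 238.4
21.55 [-213.4 -197.3  358.9] [-0.45 -0.43  0.06] th nan
ram top 62 249.13323346501548m.py:2: RuntimeWarning: invalid value encountered in arcsin
  s,M=state(); t=Pm(s["tool_pos"]); print(s["time"],t.round(1),(Rp.T@s["wrist_force"]).round(2),"th",np.arcsin((185-t[2]-17.5)/160).round(3))
```

View pics/s6.png

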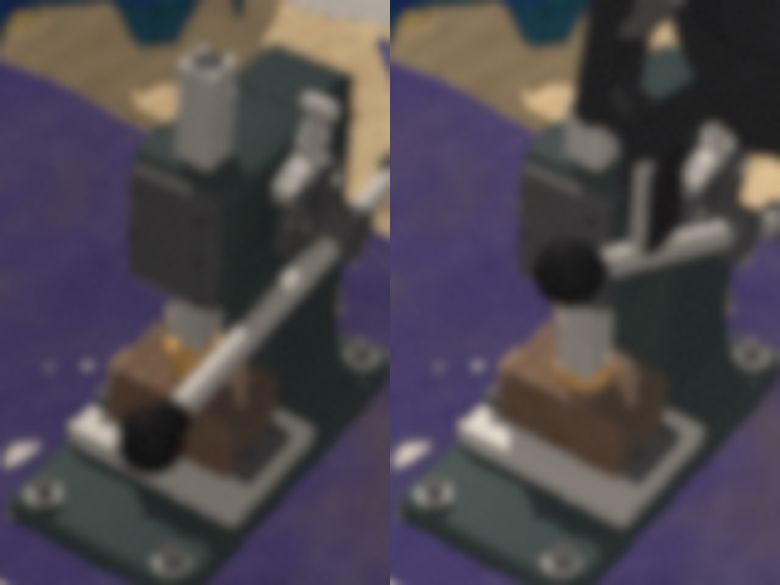

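The collar sits flat on the block at (582,380). The lever is up at about -0.48 rad, the ram top is at 249 mm as it should be, and the fingers are clear. I hand the job in.

```bash
python3 -c "
from workcell import bot
print(bot.finish_job())"
```

```text
the job is handed in; nothing more can be done
None
```

The job is handed in, with no verdict returned: pawl flipped to drive, bush pressed home and firmed at about 8 N (wrist-force reading at the knob), lever left raised at about -0.48 rad, robot clear.

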